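Put the cleaned skate bearings away in the cabinet drawer

TASK

Put the four cleaned bearings away: pull the cabinet's drawer well open by its bar handle, then raise the back of the hinged tray on top of the cabinet so that all four bearings slide off its front edge into the drawer. Let the tray back down flat and push the drawer fully shut with the bearings inside, leaving everything else standing where it is.

Things in the scene. Friction and masses are not known exactly. Their poses are not given: they have to be found in the camera images.
- cabinet: low oak bench cabinet with one full-width drawer: 170 deep (x), 240 wide (y), 110 high. Origin on the table under the middle of the front face; x points from the front to the back, y to the left seen from the robot, z up. It is fixed to the table.
- drawer (a joint): how far the drawer is out, in m: 0 shut, 0.12 at its stop; it slides towards the cabinet's -x. It runs stiffly (about 2 N) and stays where it is left. It may start slightly ajar.
- drawer_handle (a point): middle of the drawer's steel bar handle, moving with the drawer: a 10 mm round bar along the cabinet's y, 130 long between its two end posts, 94 above the table (16 below the cabinet's top), its centre 40 in front of the drawer's front panel, so 35 clear between bar and panel. The panel is 14 thick, 236 wide and 12 to 106 above the table.
- drawer_in (a point): centre of the drawer's inner floor, 20 above the table, axes as the cabinet's, moving with the drawer. The inside is 139 long (x), 196 wide (y); side walls 50 high, 6 thick.
- tray (a joint): tip angle of the tray in rad: 0 flat on the cabinet, growing as its back edge is raised, stop at 1.2. It falls back flat under its own weight (about 0.35 kg with its load) when let go.
- tray_hinge (a point): middle of the tray's hinge line, along the cabinet's y, level with the tray's floor, 118 above the table and 4 behind the cabinet's front face. The aluminium tray is 132 wide and reaches from 20 in front of this line (open pouring edge, no wall) to 80 behind it; side and back walls 16 high.
- tray_bail (a point): middle of the tray's steel bail handle, moving with the tray: a 10 mm round bar along the cabinet's y, 124 long between its two upright posts, at the back end of the tray, 76 behind the hinge line and 70 above the tray's floor when flat (188 above the table). The space behind it, over the cabinet's top, is free for 70 mm.
- bearing0: clean skate bearing, steel ring-like disc 22 across, 7 thick, lying flat and loose on the tray; origin at the centre of its underside (its axis is z)
- bearing1: clean skate bearing, steel ring-like disc 22 across, 7 thick, lying flat and loose on the tray; origin at the centre of its underside (its axis is z)
- bearing2: clean skate bearing, steel ring-like disc 22 across, 7 thick, lying flat and loose on the tray; origin at the centre of its underside (its axis is z)
- bearing3: clean skate bearing, steel ring-like disc 22 across, 7 thick, lying flat and loose on the tray; origin at the centre of its underside (its axis is z)
- mug: white enamel mug 82 across, 85 high, origin under its centre; leave alone
- ratchet: black ratchet handle with steel head, 190 long along x, 24 high, lying on the table, origin under its middle; leave alone
- washer0: white nylon cup washer, 26 across, 7 high, on the cabinet's top to the right of the tray, origin under its centre; leave alone
- washer1: the same, to the left of the tray; leave alone
- wheel: grey skate wheel lying flat, 57 across, 31 high, origin under its centre; leave alone
- cleaner: clear bottle with black cap, 60 across, 150 high, standing, origin under its centre; leave alone
- brush: cleaning brush 180 long lying on the table; leave alone

How it is judged:
By the outcome, as a careful person would: the job done as asked, in the order asked, and still so for the second after the job is handed in, with the robot touching nothing.
It also fails if it takes over 59 s, if anything falls off the work surface, if the arm or the gripper's body presses on something with over 40 N, if the wrist force passes 120 N, or if a joint passes its speed limit or range.

ROBOT

A 7-joint arm with a two-finger parallel gripper is mounted at the origin on the work surface. World frame = base frame: x ahead of the robot, y to its left, z up, the work surface at z = 0. Lengths are in m, angles in rad, forces in N, time in s.
With the tool pointing down it reaches from about 0.35 to 0.9 m from the base axis. Payload 8.1 kg.
Tool frame: the origin (TCP) lies midway between the tips of the shut fingers; the grasp point (between the pads) lies 19 mm behind it; z points along the fingers, y is the line along which they close (so a half turn about z gives the same grasp; the last joint's range is limited). The gripper opens to 92 mm and grips with 3 to 60 N. Pads are 19 mm wide; open, the fingers measure 130 mm over their backs; the gripper's body (75 mm by 190 mm) begins 47 mm behind the grasp point.
Start: joints at [1.23, 0.434, 0.025, 1.573, -0.012, 1.134, -0.075], TCP at [0.147, -0.607, 0.227] pointing down, gripper open.
Joint ranges: [-2.62, 2.62], [-0.44, 2.09], [-1.27, 1.32], [0.08, 2.57], [-1.32, 4.46], [0.12, 2], [-2.74, 2.74]. Speed limits (rad/s): [2.22, 2.22, 3.01, 3.01, 3.14, 3.14, 3.14].

INTERFACE

Orientations are given as a rotation vector (axis times angle).
In Python, from cell import observe, cams, job gives the robot as it stands. The module is installed in compiled form; this text tells all that it offers.
- The arm moves only by the tool step_arm, never from a script. Its argument "steps" is a list of rows, each a list of 6 numbers: the shift along the world's x, y, z in mm, then the turn, a rotation vector about the world's x, y, z in rad. In form: [[dx, dy, dz, rx, ry, rz], ...]. A call has 1 to 20 rows; each row shifts and turns the commanded pose from where the row before left it; what a row does not reach is not made up. A row lasts 1/12 s, in which the tool goes at most 41.7 mm and 7.16 degrees, less where a joint would pass 70% of its speed; a pose out of reach is approached as far as the arm can. A call with a gripper value outside its range is refused whole. "gripper" is the opening, from 0 (shut) to 1 (fully open), set as the call begins (left out, the last holds). The fingers move at their own pace and stop on an object; "force" is the grip in N (left out, the last holds). Time passes only in rows, so rows that do not move let the fingers close. It gives the time, the measured TCP pose, the force, the opening and the grip force at its end, in the units of the state.
- observe(): the state, without advancing time (a new reading comes with each control period).
- cams.get_image(name): name is "side" or "top"; returns the picture (480x640x3 uint8, red, green, blue); there is no depth.
- cams.get_calibration(name): a dict with "fov_y" (degrees; the focal length in pixels is half the picture's height over the tangent of half this angle, whatever the lens; pixels are square), "cx", "cy" (the principal point, pixels), "world_to_cam" (4x4, takes a point from world to camera coordinates). Camera axes: x right, y up, looking along -z (the intrinsics and any distortion apply to the point x, -y, -z); pixel columns grow to the right and rows downward; lengths in m; the calibration is good to about 2 mm. A picture is of the moment at which its call begins. get_calibration takes no time and is no camera call.
- job.sign_off(): hands the job in; it is judged then, once.
The state is a dict: "clock": time; "joints": joint angles; "dq": joint speeds; "joint_efforts": joint torques, N m; "position": TCP position; "ee_rot": TCP orientation; "force": force on the tool from outside, world axes, zero at the start; "ft_torque": the same for the moment, N m; "width": opening from 0.0 (shut) to 1.0 (fully open); "gripper_force": force on a finger pad.
Only numpy, scipy, OpenCV 4.12 (cv2) and the standard library are available. Lean on these libraries where they do the work, as an engineer would, in place of code of your own. Each camera call takes 0.05 s, during which the arm holds its last target. There are 200 camera calls.

## Working session

There is one attempt and no reset: what is moved stays moved. The work goes in short steps, Python scripts to look and compute and a tool call to move; the robot and the scene stay as the last step left them, time stands still between calls to the robot, and variables do not carry over. Pictures are saved under pics/ and viewed, at most 10 in all, crops included, and the job is handed in when it is done.

Besides the shell and the picture viewer there is one more tool, called as name(argument=value, ...) on one line, values as JSON. step_arm: Moves the arm, as the interface text tells. Its arguments: {"type":"object","properties":{"steps":{"type":"array","items":{"type":"array","items":{"type":"number"}}},"gripper":{"type":"number"},"force":{"type":"number"}},"required":["steps"]}

```bash
mkdir -p pics; python3 - <<'E'
from cell import observe,cams
import cv2,numpy as np
np.set_printoptions(precision=4,suppress=True)
print(observe())
for n in ("side","top"):
    cv2.imwrite(f"pics/{n}0.png",cams.get_image(n)[:,:,::-1]); print(n,cams.get_calibration(n))
E
```

```text
{'clock': 0.0, 'joints': array([ 1.2304,  0.4352,  0.025 ,  1.5741, -0.0116,  1.134 , -0.0751]), 'dq': array([-0.0018,  0.0002, -0.0009,  0.0006,  0.0005, -0.0005, -0.0011]), 'joint_efforts': array([  0.0015, -66.7827,   0.9857, -31.4458,  -0.0605,   0.043 ,
         0.0001]), 'position': array([ 0.147 , -0.6069,  0.2259]), 'ee_rot': array([-3.1179, -0.3723,  0.0005]), 'force': array([0.2054, 0.4773, 0.5359]), 'ft_torque': array([ 0.0514,  0.0485, -0.0621]), 'gripper_force': 0.0, 'width': 1.0012847643863785}
side {'fov_y': 46.84646979203027, 'cx': 313.7135789746859, 'cy': 241.4617335714833, 'world_to_cam': array([[-0.9806, -0.1958, -0.0107,  0.5921],
       [ 0.1368, -0.7222,  0.6781, -0.0974],
       [-0.1405,  0.6634,  0.7349, -1.4363],
       [ 0.    ,  0.    ,  0.    ,  1.    ]])}
top {'fov_y': 55.685520014718385, 'cx': 319.75461244359155, 'cy': 248.17040620663263, 'world_to_cam': array([[ 0.0171, -0.9998, -0.0103,  0.1009],
       [ 0.996 ,  0.0161,  0.0881, -0.604 ],
       [-0.0879, -0.0118,  0.9961, -1.0372],
       [ 0.    ,  0.    ,  0.    ,  1.    ]])}
```

View pics/side0.png

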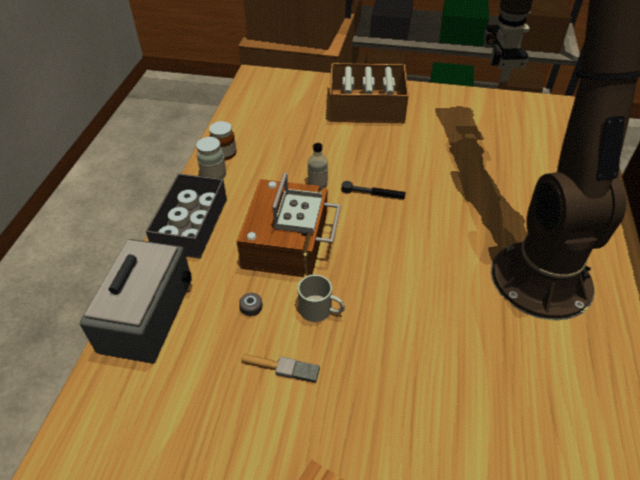

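View pics/top0.png

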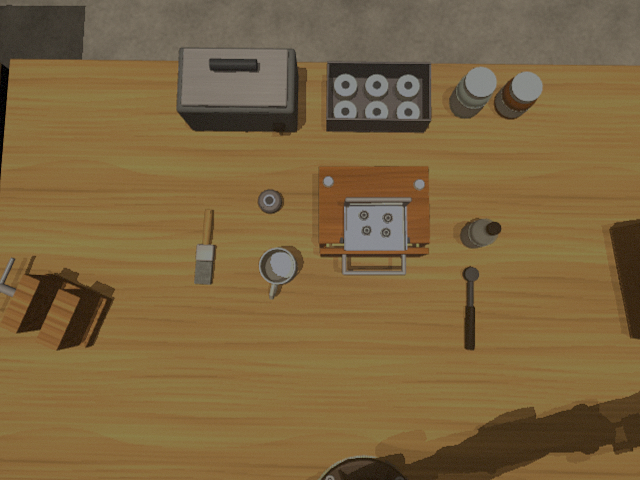

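Top view: cabinet at cols 318–430, rows 167–255; tray at 344–408 × 203–250, bail at row ~201, drawer handle at row ~271. Mug is at (278,267), bottle at (482,233). In the side view the cabinet is around (285,230). Next I'll zoom in.

```bash
python3 - <<'E'
import cv2
t=cv2.imread("pics/top0.png")[155:285,250:510]; s=cv2.imread("pics/side0.png")[165:285,230:360]
cv2.imwrite("pics/tz.png",cv2.resize(t,None,fx=3,fy=3,interpolation=2)); cv2.imwrite("pics/sz.png",cv2.resize(s,None,fx=4.5,fy=4.5,interpolation=2))
E
```

```text
(no output)
```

View pics/tz.png

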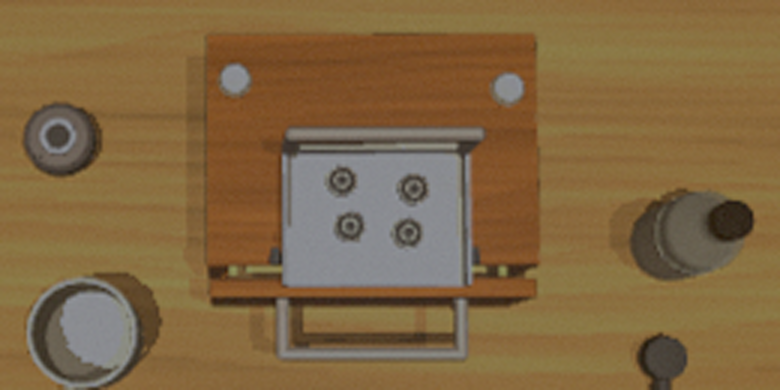

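View pics/sz.png

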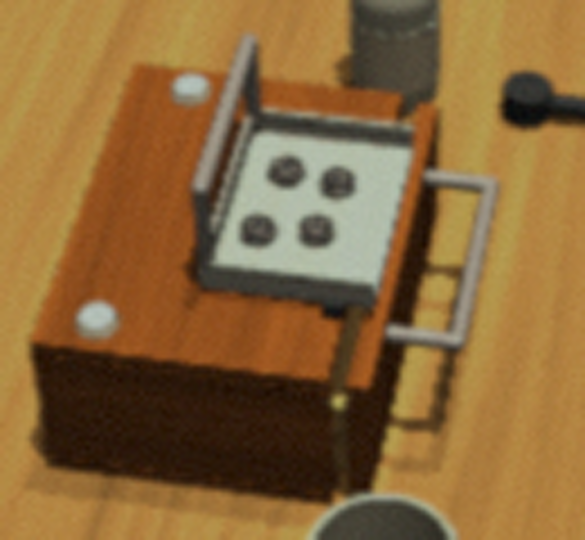

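The zooms show the drawer slightly ajar. In the top zoom the handle bar is at (279–464, 353) and the bail at (287–484, 134). In the side zoom the handle runs (492,182)–(460,340) and the bail (251,40)–(203,185). I'll convert these to world points in both views.

```bash
cat >h.py <<'E'
import numpy as np
from cell import cams
np.set_printoptions(precision=4,suppress=True)
def ray(n,u,v):
    c=cams.get_calibration(n); f=240/np.tan(np.radians(c["fov_y"]/2)); M=c["world_to_cam"]; R=M[:3,:3]
    return -R.T@M[:3,3], R.T@np.array([(u-c["cx"])/f,-(v-c["cy"])/f,-1])
def plane(n,u,v,z):
    o,d=ray(n,u,v); return o+d*(z-o[2])/d[2]
def tri(a,b):
    (o,d),(p,e)=ray("top",*a),ray("side",*b)
    s=np.linalg.lstsq(np.stack([d,-e],1),p-o,rcond=None)[0]; x,y=o+d*s[0],p+e*s[1]; return (x+y)/2,np.linalg.norm(x-y)
E
python3 - <<'E'
from h import *
T=lambda p:(250+p[0]/3,155+p[1]/3); S=lambda p:(230+p[0]/4.5,165+p[1]/4.5)
for k,p,z in [("BL",(206,34),.11),("BR",(536,34),.11),("FL",(207,264),.11),("FR",(538,264),.11),("hL",(282,353),.094),("hR",(464,353),.094),("bL",(290,134),.188),("bR",(482,134),.188),("panel front L",(210,298),.106),("pR",(536,298),.106),("w L",(235,79),.117),("wR",(508,88),.117),
 ("trayedgeL",(284,286),.118),("trayedgeR",(470,286),.118)]: print(k,plane("top",*T(p),z))
for k,p,z in [("bL",(205,185),.188),("bR",(250,42),.188),("hL",(460,338),.094),("hR",(490,184),.094)]: print("side",k,plane("side",*S(p),z))
for k,a,b in [("bL",(290,134),(205,185)),("bR",(482,134),(250,42)),("hL",(282,353),(460,338)),("hR",(464,353),(490,184))]: print(k,tri(T(a),S(b)))
print("mug",plane("top",*T((82,333)),.085), "bottle cap",plane("top",*T((732,220)),.15))
E
```

```text
BL [0.7752 0.1154 0.11  ]
BR [ 0.7786 -0.1254  0.11  ]
FL [0.6062 0.1117 0.11  ]
FR [ 0.61   -0.1262  0.11  ]
hL [0.5436 0.0563 0.094 ]
hR [ 0.5458 -0.0759  0.094 ]
bL [0.6866 0.0567 0.188 ]
bR [ 0.6885 -0.0713  0.188 ]
panel front L [0.5819 0.1092 0.106 ]
pR [ 0.5858 -0.1255  0.106 ]
w L [0.7404 0.0937 0.117 ]
wR [ 0.7366 -0.1035  0.117 ]
trayedgeL [0.5905 0.0564 0.118 ]
trayedgeR [ 0.5926 -0.076   0.118 ]
side bL [0.687  0.0517 0.188 ]
side bR [ 0.6903 -0.0693  0.188 ]
side hL [0.5444 0.0518 0.094 ]
side hR [ 0.5486 -0.0755  0.094 ]
bL (array([0.6854, 0.0569, 0.1932]), np.float64(0.00020196159621874125))
bR (array([ 0.6899, -0.0716,  0.1859]), np.float64(0.001979778266645446))
hL (array([0.5435, 0.0565, 0.0991]), np.float64(0.0002654922284485482))
hR (array([ 0.5472, -0.0758,  0.0939]), np.float64(0.002846678618880925))
mug [0.5561 0.2032 0.085 ] bottle cap [ 0.6385 -0.2507  0.15  ]
```

The two views agree within about 3 mm:
- **Cabinet:** front middle ≈ (0.608, -0.007), yaw ≈ 0.015 rad.
- **Handle:** middle (0.545, -0.009), so the drawer is about 9 mm ajar.
- **Bail:** (0.688, -0.007), matching the given 76 mm behind the hinge.

I'll straddle each bar with part-open fingers closing along x.

step_arm(steps=[[20,30,0,0,0,0.067],[20,30,0,0,0,0.067],[20,30,0,0,0,0.067],[20,30,0,0,0,0.067],[20,30,0,0,0,0.067],[20,30,0,0,0,0.067],[20,30,0,0,0,0.067],[20,30,0,0,0,0.067],[20,30,0,0,0,0.067],[20,30,0,0,0,0.067],[20,30,0,0,0,0.067],[20,30,0,0,0,0.067],[20,30,0,0,0,0.067],[20,30,0,0,0,0.067],[20,30,0,0,0,0.067],[20,30,0,0,0,0.067],[20,30,0,0,0,0.067],[20,30,0,0,0,0.067],[20,30,0,0,0,0.067],[20,30,0,0,0,0.067]], gripper=0.3, force=10)

```text
clock: 1.77
position: [0.5477, -0.006, 0.2265]
ee_rot: [-2.21, -2.232, 0.001]
force: [0.4, -1.6, -0.1]
width: 0.301
gripper_force: 0.0
```

step_arm(steps=[[-3,0,-30],[0,0,-30]])

```text
invalid input
```

step_arm(steps=[[-3,0,-30,0,0,0],[0,0,-30,0,0,0],[0,0,-20,0,0,0],[0,0,0,0,0,0],[0,0,0,0,0,0]])

```text
clock: 2.18
position: [0.5434, -0.0075, 0.1461]
ee_rot: [-2.212, -2.228, 0.003]
force: [0.2, 0.3, -0.2]
width: 0.301
gripper_force: 0.0
```

Fingertips are still above the bar (0.099). I'll do a quick check of the pose before going down.

```bash
python3 - <<'E'
from cell import cams
import cv2
s=cams.get_image("side")[140:290,220:420,::-1]
cv2.imwrite("pics/s1.png",cv2.resize(s,None,fx=4,fy=4,interpolation=2))
E
```

```text
(no output)
```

View pics/s1.png

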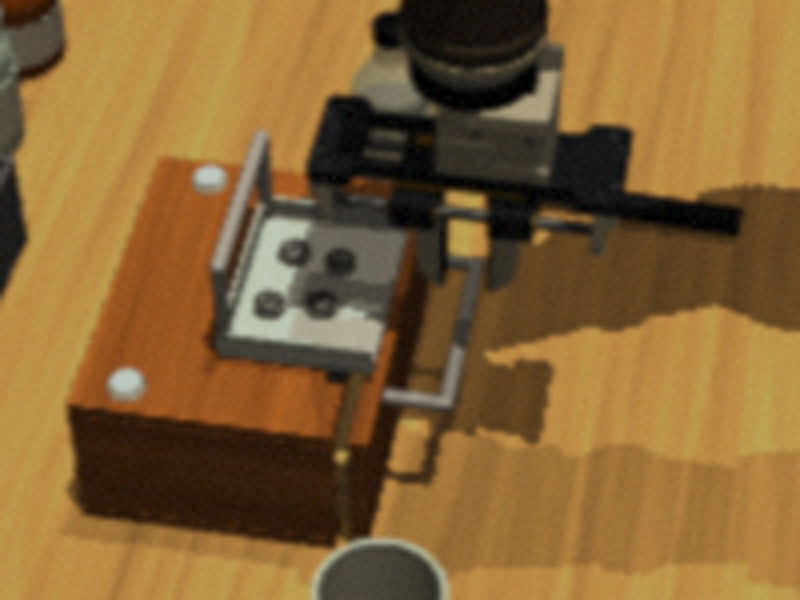

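The fingers (tips near (430,280) and (500,285) in the crop) straddle the handle bar, and the gripper body is above the tray. Descending.

step_arm(steps=[[0,0,-22,0,0,0],[0,0,-22,0,0,0],[0,0,-20,0,0,0],[0,0,0,0,0,0],[0,0,0,0,0,0]])

```text
clock: 2.65
position: [0.5446, -0.0075, 0.0838]
ee_rot: [2.214, 2.229, 0.001]
force: [0.2, -1.0, 0.9]
width: 0.296
gripper_force: 0.0
```

step_arm(steps=[[0,0,0,0,0,0],[0,0,0,0,0,0],[0,0,0,0,0,0],[0,0,0,0,0,0],[-4,0,0,0,0,0],[-8,0,0,0,0,0],[-8,0,0,0,0,0],[-8,0,0,0,0,0],[-8,0,0,0,0,0],[-8,0,0,0,0,0],[-8,0,0,0,0,0],[-8,0,0,0,0,0],[-8,0,0,0,0,0],[-8,0,0,0,0,0],[-8,-1,0,0,0,0],[-8,-1,0,0,0,0],[-8,0,0,0,0,0],[-4,0,0,0,0,0],[0,0,0,0,0,0],[0,0,0,0,0,0]], gripper=0, force=12)

```text
clock: 4.32
position: [0.4408, -0.0091, 0.084]
ee_rot: [2.212, 2.228, 0.002]
force: [-2.1, 0.4, 14.5]
width: 0.101
gripper_force: 12.0
```

step_arm(steps=[[0,0,0,0,0,0],[0,0,0,0,0,0],[0,0,0,0,0,0],[0,0,15,0,0,0],[0,0,30,0,0,0],[0,0,30,0,0,0],[0,0,30,0,0,0],[0,0,30,0,0,0],[0,0,30,0,0,0],[30,0,0,0,0,0],[30,0,0,0,0,0],[30,0,0,0,0,0],[30,0,0,0,0,0],[30,0,0,0,0,0],[30,1,0,0,0,0],[30,1,0,0,0,0],[25,0,0,0,0,0],[12,0,0,0,0,0],[0,0,0,0,0,0],[0,0,0,0,0,0]], gripper=0.35)

```text
clock: 5.98
position: [0.6869, -0.0072, 0.2467]
ee_rot: [-2.212, -2.228, 0.001]
force: [-0.6, 0.2, 0.1]
width: 0.351
gripper_force: 0.0
```

```bash
python3 - <<'E'
from cell import cams
import cv2
s=cams.get_image("side")[110:290,210:410,::-1]
cv2.imwrite("pics/s2.png",cv2.resize(s,None,fx=3.3,fy=3.3,interpolation=2))
E
```

```text
(no output)
```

View pics/s2.png

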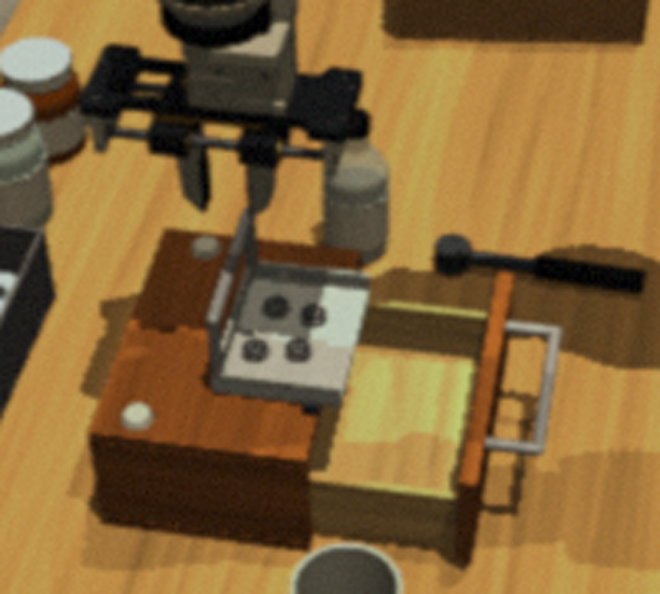

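Drawer is well open and the tray is untouched, with the fingers above the bail straddling it (crop (200,200)/(260,205)). Going down over the bail.

step_arm(steps=[[0,0,-25,0,0,0],[0,0,-25,0,0,0],[0,0,-20,0,0,0],[0,0,-11,0,0,0],[0,0,0,0,0,0],[0,0,0,0,0,0]])

```text
clock: 6.53
position: [0.6868, -0.0075, 0.1673]
ee_rot: [-2.214, -2.229, 0.0]
force: [0.6, 0.2, 0.4]
width: 0.349
gripper_force: 0.0
```

step_arm(steps=[[0,0,0,0,0,0],[0,0,0,0,0,0],[-4,0,0,0,0,0],[-4,0,4,0,0,0],[-4,0,4,0,0,0],[-4,0,4,0,0,0],[-4,0,3,0,0,0],[-4,0,2,0,0,0],[-4,0,2,0,0,0],[-4,0,2,0,0,0],[-4,0,2,0,0,0],[-4,0,2,0,0,0],[-4,0,1,0,0,0],[-4,0,1,0,0,0],[0,0,0,0,0,0]], gripper=0.2)

```text
clock: 7.78
position: [0.6382, -0.0074, 0.1938]
ee_rot: [-2.213, -2.229, 0.001]
force: [0.3, 0.3, -0.8]
width: 0.197
gripper_force: 0.5
```

step_arm(steps=[[-4,0,1,0,0,0],[-4,0,1,0,0,0],[-4,0,1,0,0,0],[-4,0,1,0,0,0],[-4,0,0,0,0,0],[-4,0,0,0,0,0],[-4,0,0,0,0,0],[-4,0,0,0,0,0],[-4,0,0,0,0,0],[-4,0,0,0,0,0],[-4,0,-1,0,0,0],[-4,0,-1,0,0,0],[-4,0,-1,0,0,0],[-4,0,-1,0,0,0],[-3,0,0,0,0,0],[0,0,0,0,0,0],[0,0,0,0,0,0],[0,0,0,0,0,0],[0,0,0,0,0,0],[0,0,0,0,0,0]])

```text
clock: 9.45
position: [0.5804, -0.0074, 0.1937]
ee_rot: [2.214, 2.229, 0.0]
force: [0.7, -0.5, 0.6]
width: 0.203
gripper_force: 0.1
```

```bash
python3 - <<'E'
from cell import cams
import cv2
s=cams.get_image("side")[110:290,210:410,::-1]
cv2.imwrite("pics/s3.png",cv2.resize(s,None,fx=3.3,fy=3.3,interpolation=2))
E
```

```text
(no output)
```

View pics/s3.png

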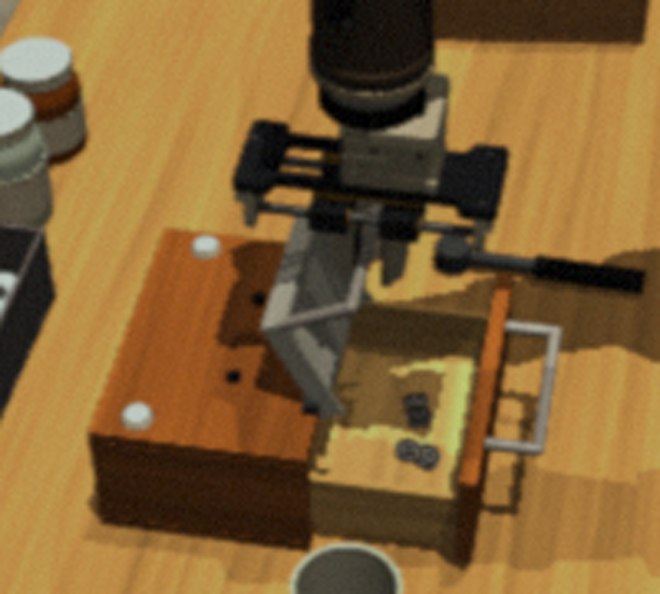

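All four bearings are in the drawer: crop (415,403), (418,417), (405,450) and (428,457). Lowering the tray along the same arc.

step_arm(steps=[[4,0,1,0,0,0],[5,0,1,0,0,0],[6,0,1,0,0,0],[6,0,1,0,0,0],[6,0,0,0,0,0],[6,0,0,0,0,0],[6,0,0,0,0,0],[6,0,0,0,0,0],[6,0,-1,0,0,0],[6,0,-1,0,0,0],[6,0,-2,0,0,0],[6,0,-3,0,0,0],[6,0,-3,0,0,0],[6,0,-3,0,0,0],[5,0,-3,0,0,0],[5,0,-4,0,0,0],[5,0,-4,0,0,0],[4,0,-4,0,0,0],[4,0,-3,0,0,0],[0,0,0,0,0,0]])

```text
clock: 11.17
position: [0.6847, -0.0074, 0.1658]
ee_rot: [-2.214, -2.229, 0.0]
force: [0.7, -0.3, -0.7]
width: 0.2
gripper_force: 0.8
```

step_arm(steps=[[4,0,0,0,0,0],[0,0,0,0,0,0],[0,0,0,0,0,0]])

```text
clock: 11.42
position: [0.6881, -0.0075, 0.1669]
ee_rot: [-2.214, -2.229, 0.0]
force: [-0.2, -0.4, -0.1]
width: 0.201
gripper_force: 0.0
```

step_arm(steps=[[0,0,0,0,0,0],[0,0,0,0,0,0],[0,0,20,0,0,0],[0,0,30,0,0,0],[0,0,30,0,0,0],[-30,0,0,0,0,0],[-30,0,0,0,0,0],[-30,0,0,0,0,0],[-30,0,0,0,0,0],[-30,0,0,0,0,0],[-30,0,0,0,0,0],[-30,-1,0,0,0,0],[-25,-1,0,0,0,0],[-12,0,0,0,0,0],[0,0,0,0,0,0],[0,0,0,0,0,0]], gripper=0.3)

```text
clock: 12.75
position: [0.4417, -0.0096, 0.2473]
ee_rot: [2.213, 2.227, 0.001]
force: [0.4, 0.3, 0.9]
width: 0.3
gripper_force: 0.0
```

```bash
python3 - <<'E'
from cell import cams
import cv2
s=cams.get_image("side")[110:290,210:410,::-1]
cv2.imwrite("pics/s4.png",cv2.resize(s,None,fx=3.3,fy=3.3,interpolation=2))
E
```

```text
(no output)
```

View pics/s4.png

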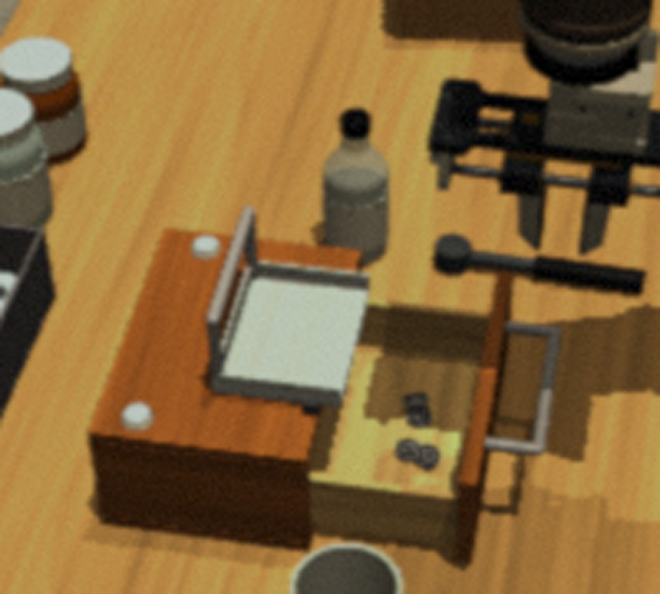

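The tray is flat and empty, all four bearings are in the drawer around (415,430), and the drawer hasn't moved. I'll grip the handle and push it in.

step_arm(steps=[[0,0,-30,0,0,0],[0,0,-30,0,0,0],[0,0,-30,0,0,0],[0,0,-30,0,0,0],[0,0,-25,0,0,0],[0,0,-16,0,0,0],[0,0,0,0,0,0],[0,0,0,0,0,0]])

```text
clock: 13.47
position: [0.4417, -0.0089, 0.0851]
ee_rot: [-2.212, -2.228, 0.001]
force: [0.6, 0.5, 1.4]
width: 0.3
gripper_force: 0.0
```

step_arm(steps=[[0,0,0,0,0,0],[0,0,0,0,0,0],[0,0,0,0,0,0],[0,0,0,0,0,0],[3,0,0,0,0,0],[6,0,0,0,0,0],[8,0,0,0,0,0],[8,0,0,0,0,0],[8,1,0,0,0,0],[8,0,0,0,0,0],[8,0,0,0,0,0],[8,0,0,0,0,0],[8,0,0,0,0,0],[8,1,0,0,0,0],[8,0,0,0,0,0],[8,0,0,0,0,0],[8,0,0,0,0,0],[6,0,0,0,0,0],[3,0,0,0,0,0],[0,0,0,0,0,0]], gripper=0)

```text
clock: 15.13
position: [0.5487, -0.0077, 0.0867]
ee_rot: [2.213, 2.227, 0.003]
force: [1.7, -0.8, 3.5]
width: 0.106
gripper_force: 12.0
```

step_arm(steps=[[2,0,0,0,0,0],[2,0,0,0,0,0],[2,0,0,0,0,0],[1,0,0,0,0,0],[0,0,0,0,0,0]])

```text
clock: 15.55
position: [0.5548, -0.0076, 0.0867]
ee_rot: [2.213, 2.228, 0.001]
force: [-1.8, -1.2, 7.0]
width: 0.101
gripper_force: 12.0
```

step_arm(steps=[[1,0,0,0,0,0],[1,0,0,0,0,0],[1,0,0,0,0,0],[0,0,0,0,0,0]])

```text
clock: 15.88
position: [0.5558, -0.0076, 0.0866]
ee_rot: [-2.213, -2.228, 0.004]
force: [-8.4, 0.3, 14.3]
width: 0.102
gripper_force: 12.0
```

step_arm(steps=[[1,0,0,0,0,0],[1,0,0,0,0,0],[0,0,0,0,0,0],[0,0,0,0,0,0]])

```text
clock: 16.22
position: [0.5558, -0.0076, 0.0861]
ee_rot: [-2.211, -2.227, 0.008]
force: [-13.5, -0.6, 17.4]
width: 0.099
gripper_force: 12.0
```

The drawer is hard against its stop. Release, rise and back away.

step_arm(steps=[[0,0,0,0,0,0],[0,0,0,0,0,0],[-2,0,0,0,0,0],[-2,0,15,0,0,0],[0,0,30,0,0,0],[0,0,30,0,0,0],[0,0,30,0,0,0],[0,0,30,0,0,0],[-30,0,10,0,0,0],[-30,0,0,0,0,0],[-30,0,0,0,0,0],[-30,0,0,0,0,0],[-30,0,0,0,0,0],[0,0,0,0,0,0],[0,0,0,0,0,0]], gripper=0.25)

```text
clock: 17.47
position: [0.4044, -0.0078, 0.2311]
ee_rot: [2.213, 2.227, -0.0]
force: [0.4, 0.1, 0.1]
width: 0.251
gripper_force: 0.0
```

```bash
python3 - <<'E'
from cell import cams
import cv2,numpy as np
s=cams.get_image("side")[:,:,::-1][110:390,190:410]; t=cams.get_image("top")[:,:,::-1][150:300,250:510]
s=cv2.resize(s,(314,400)); t=cv2.resize(t,(480,277))
o=np.zeros((400,794,3),np.uint8); o[:,:314]=s; o[:277,314:]=t
cv2.imwrite("pics/f.png",o)
E
```

```text
(no output)
```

View pics/f.png

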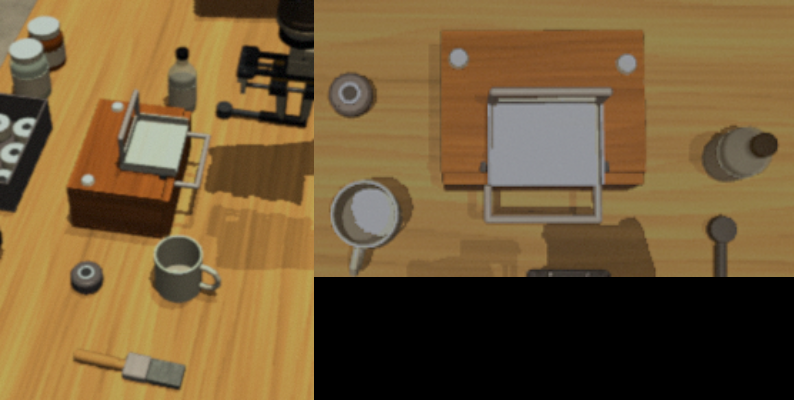

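The drawer is shut, with no gap along the front at top-crop row ~185. The tray is flat and empty, the washers, mug, wheel and other items haven't moved, and the gripper is clear.

```bash
python3 -c "
from cell import job
print(job.sign_off())"
```

```text
the job is handed in; nothing more can be done
None
```

The job is done and handed in at about 17.6 s of the 59 s allowed: all four bearings are in the drawer, the drawer is pushed to its stop, the tray is back down flat, and nothing else was moved.

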